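# Move a brittle bone scale to the drying rack

## Task

Pick up the thin bone knife-handle scale that lies across the black tray and lay it flat across the two rails of the small wooden drying rack, near the middle and square to the rails. Bone is brittle: grip it with no more than 40 N, set it down gently without pressing on it, and do not drop it.

Things in the scene. Friction and masses are not known exactly. Their poses are not given: they have to be found in the camera images.
- scale_mid (a point): centre of the knife-handle scale: a flat cream strip of bone, 121 mm long (y axis), 19 mm wide (x), 4 mm thick (z, up), about 20 g, loose. It lies flat across the black tray's rims, sticking out over both long sides; below its middle is the tray's 25 mm deep hollow, so fingertips can reach down past its edges. Take it by its 19 mm width at mid-length. Grip of 20 to 40 N holds it safely
- black_tray: the black tray under the scale, fixed to the bench: 146 mm long (x axis), 94 mm wide (y axis), open top, rim 27 mm above the bench, walls 3 mm thick, floor 2 mm. Origin at the centre of its underside, z up. Other black trays lie empty, farther left and farther back, and a similar strip far at the back left: leave those
- rack_mid (a point): middle of the wooden drying rack, level with its rail tops (28 mm above the bench). Rack: board 110 x 120 x 8 mm, fixed, with two rails along its x axis, 110 long, 12 thick, 20 high, centred 36 mm either side (y axis) of this point, so a gap 60 mm wide and 20 mm deep lies between them. The scale shall lie over both rails, length along y, centre 2 mm above this point

How it is judged (in metres and radians):
On the way:
1. the scale is lifted clear of the tray in the gripper (height (world z) of scale_mid above 0.05 m and contact force between scale and the fingers above 1 N), for 0.1 s.
At the end, for the whole second after the job is handed in: the scale lies flat (within 6 degrees) and at rest on both rails of the rack, its centre within 20 mm of the rack's middle, its length square to the rails within 15 degrees, released (horizontal distance between scale_mid and rack_mid below 0.02 m and z of scale_mid in the frame of rack_mid between -0.002 and 0.006 m and angle between the y axis of scale_mid and the y axis of rack_mid, either way round below 0.26 rad and angle between scale_mid's own z axis and vertical below 0.1 rad and linear speed of scale below 0.02 m/s); the robot touches nothing.
It fails at once if the scale is gripped by more than 40 N (with slack: 90 N summed over the two fingers) (contact force between scale and the fingers above 90 N).
It fails at once if the scale is pressed on the rack or the tray by more than 30 N (contact force between scale and rack above 30 N or contact force between scale and black_tray above 30 N).
It fails at once if the scale is let go more than 30 mm above the rails (height (world z) of scale_mid above 0.062 m and contact force between scale and the fingers below 0.02 N).
It also fails if it takes over 34 s, if anything falls off the work surface, if the arm or the gripper's body presses on something with over 40 N, if the wrist force passes 120 N, or if a joint passes its speed limit or range.

## Robot

A 6-joint arm with a two-finger parallel gripper is mounted at the origin on a cart in front of the work surface, level with it; the furniture and walls round the work are solid. World frame = base frame: x ahead of the robot, y to its left, z up, the work surface at z = 0. Lengths are in mm, angles in rad, forces in N, time in s.
With the tool pointing down it reaches from about 275 to 1000 mm from the base axis. Payload 8.4 kg.
Tool frame: the origin (TCP) lies at the very end of the fingers, on their centre line; the grasp point (between the pads) lies 19 mm behind it; y points along the fingers, x is the direction in which the jaws open and shut, and the axes are right-handed (so a half turn about y gives the same grasp; the last joint's range is limited). The gripper opens to 85 mm and grips with 20 to 120 N. Pads are 22 mm wide; open, the fingers measure 114 mm over their backs; the gripper's body (76 mm by 85 mm) begins 54 mm behind the grasp point. The pads swing forward as they close: fully open they stand 13 mm farther back than shut.
Start: joints at [-1.333, 0.353, 1.633, -0, 1.155, -0.002], TCP at [148.441, -607.119, 231.281] pointing down, gripper open.
Joint ranges: [-2.63, 2.63], [-0.92, 2.1], [0.06, 2.66], [-1.3, 4.44], [0, 2.69], [-3.02, 3.02]. Speed limits (rad/s): [2.22, 2.22, 2.79, 3.14, 3.14, 3.14].

## Interface

Orientations are given as [roll, pitch, yaw] about the fixed x, y, z axes, in that order (R = Rz(yaw) Ry(pitch) Rx(roll)).
In Python, from rig import r gives the robot as it stands.
- The arm moves only by the tool servo_tool, never from a script. Its argument "motion" is a list of rows, each a list of 7 numbers: the opening, from -1 (shut) to 1 (fully open), then the shift along the tool's x, y, z in m, then the turn, a rotation vector about the tool's x, y, z in units of 10 degrees (1.0 is 10 degrees). A call has 1 to 12 rows; each row is the pose to reach, as a shift and turn from the pose commanded when the call began, along the tool's axes at that moment; what a row does not reach only later rows make up. A row lasts 1/8 s, in which the tool goes at most 62.5 mm and 10.7 degrees, less where a joint would pass 70% of its speed; a pose out of reach is approached as far as the arm can. A call with a gripper value outside its range is refused whole. The fingers move at their own pace and stop on an object; "grip_force" is the grip in N (left out, the last holds). Time passes only in rows, so rows that repeat a pose let the fingers close. It gives the time, the measured TCP pose, the force and the opening at its end, in the units of the state.
- r.sense(): the state, without advancing time (a new reading comes with each control period).
- r.grab_frame(name): name is "scene" or "side" or "wrist"; returns the picture (420x560x3 uint8, red, green, blue); there is no depth.
- r.calibration(name): a dict with "fx", "fy", "cx", "cy" (pixels), "R" (3x3) and "t" (3): a world point X has camera coordinates R X + t; the wrist camera has in their place "mount" (4x4, takes a point from camera to tool coordinates, whose origin is the TCP and whose axes are the tool frame's). Camera axes: x right, y down, z forward; pixel columns grow to the right and rows downward; lengths in mm; the calibration is good to about 2 mm. A picture is of the moment at which its call begins: read the wrist's pose just before it. calibration takes no time and is no camera call.
- r.sign_off(): hands the job in, once; it reports no verdict.
The state is a dict: "clock": time; "qpos": joint angles; "qvel": joint speeds; "joint_efforts": joint torques, N m; "eef_pos": TCP position; "tcp_rot": TCP orientation; "contact_force": force on the tool from outside, world axes, zero at the start; "wrist_torque": the same for the moment, N m; "opening": opening from 0.0 (shut) to 1.0 (fully open).
Only numpy, scipy, OpenCV 4.12 (cv2) and the standard library are available. Lean on these libraries where they do the work, as an engineer would, in place of code of your own. Each camera call takes 0.05 s, during which the arm holds its last target. There are 200 camera calls.

## Working session

There is one attempt and no reset: what is moved stays moved. The work goes in short steps, Python scripts to look and compute and a tool call to move; the robot and the scene stay as the last step left them, time stands still between calls to the robot, and variables do not carry over. Pictures are saved under pics/ and viewed, on a budget of 10 in all, crops included, one or two more only if the job needs it, and the job is handed in when it is done.

Besides the shell and the picture viewer there is one more tool, called after ">>>" by a JSON object that holds its "name" and its "arguments", one argument or row to a line. servo_tool: Moves the arm, as the interface text tells. Its arguments: {"type":"object","properties":{"motion":{"type":"array","items":{"type":"array","items":{"type":"number"}}},"grip_force":{"type":"number"}},"required":["motion"]}

```bash
mkdir -p pics; python3 - <<'E'
from rig import r
import cv2,numpy as np
s=r.sense();print({k:np.round(v,3).tolist() for k,v in s.items()})
for n in("scene","side","wrist"):
    cv2.imwrite(f"pics/{n}0.png",cv2.cvtColor(r.grab_frame(n),cv2.COLOR_RGB2BGR))
    c=r.calibration(n);print(n,{k:np.round(v,3).tolist() for k,v in c.items()})
E
```

```text
{'clock': 0.0, 'qpos': [-1.333, 0.354, 1.634, 0.0, 1.155, -0.002], 'qvel': [-0.0, 0.001, -0.001, 0.0, -0.0, 0.0], 'joint_efforts': [-0.003, -60.525, -34.207, -0.0, 0.009, -0.0], 'eef_pos': [148.335, -606.651, 230.542], 'tcp_rot': [-1.571, 0.001, -1.331], 'contact_force': [-0.133, -0.227, 0.177], 'wrist_torque': [0.0, 0.023, 0.011], 'opening': 0.999}
scene {'fx': 449.884, 'fy': 449.884, 'cx': 278.453, 'cy': 211.296, 'R': [[-0.795, -0.606, 0.007], [-0.306, 0.392, -0.867], [0.523, -0.692, -0.497]], 't': [535.435, 92.515, 810.54]}
side {'fx': 513.655, 'fy': 513.655, 'cx': 273.921, 'cy': 209.018, 'R': [[0.995, -0.102, 0.02], [-0.036, -0.518, -0.855], [0.097, 0.849, -0.519]], 't': [-439.114, 183.281, 629.442]}
wrist {'fx': 359.691, 'fy': 359.691, 'cx': 283.831, 'cy': 214.871, 'mount': [[1.0, 0.0, -0.0, 0.489], [0.0, -0.323, 0.946, -142.986], [0.0, -0.946, -0.323, 84.398], [0.0, 0.0, 0.0, 1.0]]}
```

View pics/scene0.png

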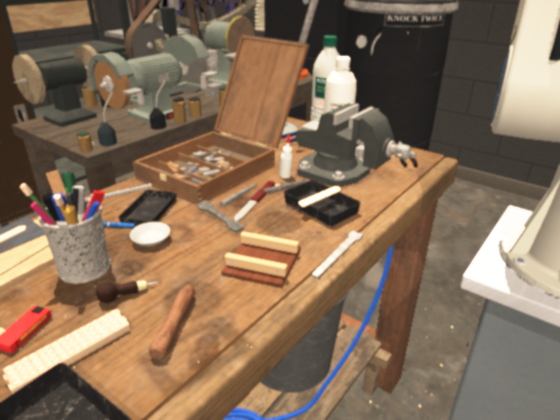

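View pics/side0.png

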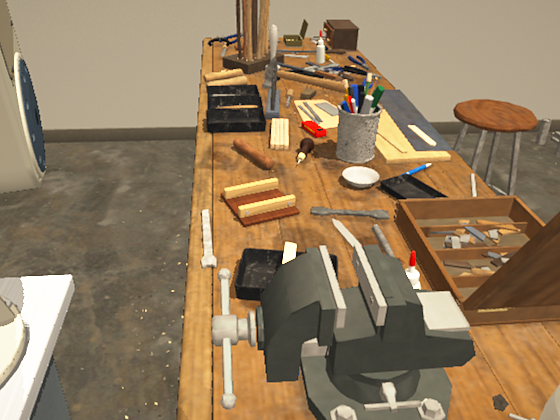

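The scene picture shows the scale at about (320,197) across the black tray at (322,202), and the rack at about (262,257). In the side view the vise partly hides the tray, at (270,270), and the rack is at (260,200). I'll enlarge the scene view for measuring.

```bash
python3 - <<'E'
import cv2
a=cv2.imread("pics/scene0.png")[172:292,215:365]
cv2.imwrite("pics/c0.png",cv2.resize(a,None,fx=5,fy=5,interpolation=cv2.INTER_CUBIC))
E
```

```text
(no output)
```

View pics/c0.png

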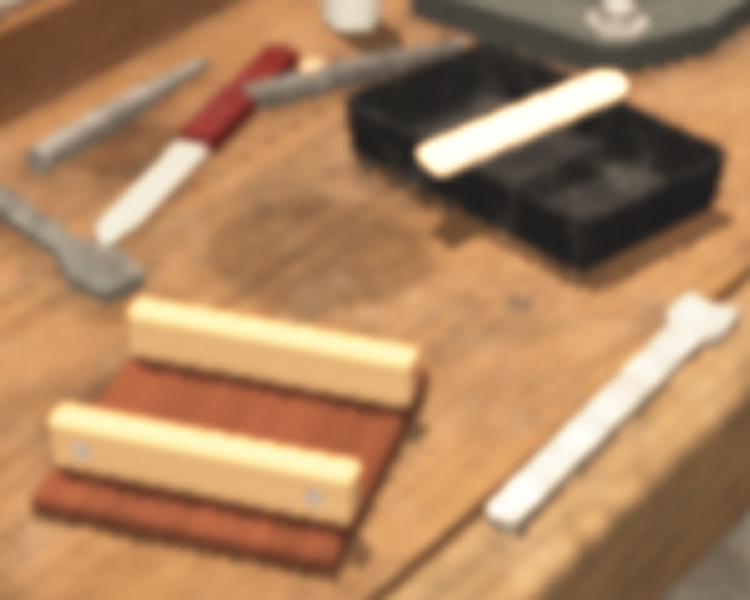

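```bash
cat > h.py <<'E'
import numpy as np
from rig import r
from scipy.spatial.transform import Rotation as Ro
def cam(n,s=None):
    c=r.calibration(n)
    if n!="wrist": return c,np.array(c["R"]),np.array(c["t"])
    s=s or r.sense(); T=np.eye(4);T[:3,:3]=Ro.from_euler("xyz",s["tcp_rot"]).as_matrix();T[:3,3]=s["eef_pos"]
    M=np.linalg.inv(T@np.array(c["mount"]));return c,M[:3,:3],M[:3,3]
def ray(n,uv,z,s=None):
    c,R,t=cam(n,s);o=-R.T@t;d=R.T@np.array([(uv[0]-c["cx"])/c["fx"],(uv[1]-c["cy"])/c["fy"],1]);return o+d*(z-o[2])/d[2]
def proj(n,X,s=None):
    c,R,t=cam(n,s);p=R@np.array(X)+t;return [c["fx"]*p[0]/p[2]+c["cx"],c["fy"]*p[1]/p[2]+c["cy"]]
E
python3 - <<'E'
from h import *
f=lambda u,v,z:ray("scene",(u/5+215,v/5+172),z)
for nm,a,b,z in[("scale",(422,160),(628,80),31),("far",(138,302),(418,353),28),("near",(55,408),(359,463),28),("traynear",(350,105),(583,217),27),("trayright",(583,217),(722,160),27)]:
    A,B=f(*a,z),f(*b,z);d=B-A;print(nm,A.round(),B.round(),"mid",((A+B)/2).round(),"len",np.linalg.norm(d).round(1),"ang",np.degrees(np.arctan2(d[1],d[0])).round(1))
E
```

```text
scale [486. 174.  31.] [457.  58.  31.] mid [471. 116.  31.] len 119.8 ang -104.4
far [510. 325.  28.] [408. 289.  28.] mid [459. 307.  28.] len 108.2 ang -160.4
near [487. 394.  28.] [385. 355.  28.] mid [436. 374.  28.] len 109.2 ang -159.0
traynear [544. 147.  27.] [413. 167.  27.] mid [478. 157.  27.] len 132.4 ang 171.2
trayright [413. 167.  27.] [392.  91.  27.] mid [402. 129.  27.] len 79.1 ang -105.4
```

Sizes agree (scale 120 vs 121 mm, rails 108–109 vs 110, rail spacing 71 vs 72). Before moving I'll locate the vise in the path, which needs only arithmetic.

```bash
python3 - <<'E'
from h import *
from scipy.optimize import least_squares
# handle hub / jaw top corner seen in both views; base edge on bench
for nm,a,b in[("screw end",(415,158),(226,400)),("handle other end",(405,148),(226,275)),("jaw top near tray",(330,108),(322,250))]:
    q=least_squares(lambda X:np.r_[np.array(proj("scene",X))-a,np.array(proj("side",X))-b],[400,0,100]);print(nm,q.x.round(),q.cost.round(1))
for uv in[(300,172),(335,182),(372,178)]:print(uv,ray("scene",uv,0).round(),ray("scene",uv,20).round())
for uv in[(232,330),(270,375),(300,400),(320,248),(385,317),(270,280)]:print("side",uv,ray("side",uv,0).round(),ray("side",uv,130).round(),ray("side",uv,180).round())
E
```

```text
screw end [ 377. -141.   59.] 2.8
handle other end [377. -29. 127.] 52.7
jaw top near tray [501. -15. 156.] 234.9
(300, 172) [613. -11.   0.] [589.  25.  20.]
(335, 182) [513. -16.   0.] [493.  20.  20.]
(372, 178) [453. -92.   0.] [435. -53.  20.]
side (232, 330) [387.  17.   0.] [ 386. -115.  130.] [ 385. -166.  180.]
side (270, 375) [430. -62.   0.] [ 418. -174.  130.] [ 413. -217.  180.]
side (300, 400) [ 461. -101.    0.] [ 440. -202.  130.] [ 432. -241.  180.]
side (320, 248) [537. 193.  -0.] [496.  14. 130.] [481. -55. 180.]
side (385, 317) [598.  25.   0.] [ 541. -110.  130.] [ 519. -162.  180.]
side (270, 280) [448. 117.  -0.] [430. -42. 130.] [ 424. -103.  180.]
```

>>> {"name": "servo_tool", "arguments": {
  "motion": [
    [1,-0.02,-0.05,0.015,0,0,0],
    [1,-0.06,-0.09,0.045,0,-0.5,0],
    [0.2,-0.11,-0.11,0.085,0,-1,0],
    [0.2,-0.16,-0.11,0.124,0,-1.6,0],
    [0.2,-0.21,-0.11,0.163,0,-2.2,0],
    [0.2,-0.26,-0.11,0.201,0,-2.8,0],
    [0.2,-0.31,-0.11,0.24,0,-3.4,0],
    [0.2,-0.36,-0.11,0.279,0,-4,0],
    [0.2,-0.41,-0.11,0.318,0,-4.6,0],
    [0.2,-0.46,-0.11,0.356,0,-5.2,0],
    [0.2,-0.51,-0.11,0.395,0,-5.8,0],
    [0.2,-0.55,-0.11,0.426,0,-6.2,0]
  ],
  "grip_force": 25
}}

```text
clock: 1.65
eef_pos: [432.0, 30.5, 341.4]
tcp_rot: [-1.571, -0.001, -0.246]
contact_force: [1.1, -1.1, -0.4]
opening: 0.599
```

>>> {"name": "servo_tool", "arguments": {
  "motion": [
    [0.2,0.01,0.01,0.05,0,0,0],
    [0.2,0.017,0.05,0.092,0,0,0],
    [0.2,0.017,0.1,0.092,0,0,0],
    [0.2,0.017,0.15,0.092,0,0,0],
    [0.2,0.017,0.18,0.092,0,0,0],
    [0.2,0.017,0.18,0.092,0,0,0],
    [0.2,0.017,0.18,0.092,0,0,0]
  ]
}}

```text
clock: 2.52
eef_pos: [471.5, 113.4, 162.4]
tcp_rot: [-1.57, -0.001, -0.249]
contact_force: [0.4, 0.4, 0.6]
opening: 0.599
```

```bash
python3 - <<'E'
from h import *
import cv2,json
s=r.sense();im=r.grab_frame("wrist");cv2.imwrite("pics/w1.png",cv2.cvtColor(im,cv2.COLOR_RGB2BGR))
json.dump({k:np.array(v).tolist() for k,v in s.items()},open("s1.json","w"))
print(np.round(s["eef_pos"],1),np.round(s["tcp_rot"],3),s["clock"])
print("expected",proj("wrist",[471,116,31],s),proj("wrist",[447,340,28],s))
E
```

```text
[471.5 113.4 162.4] [-1.57e+00 -1.00e-03 -2.49e-01] 2.525
expected [np.float64(280.7800199402508), np.float64(200.0281496353393)] [np.float64(151.9312782118356), np.float64(-131.93345866486612)]
```

View pics/w1.png

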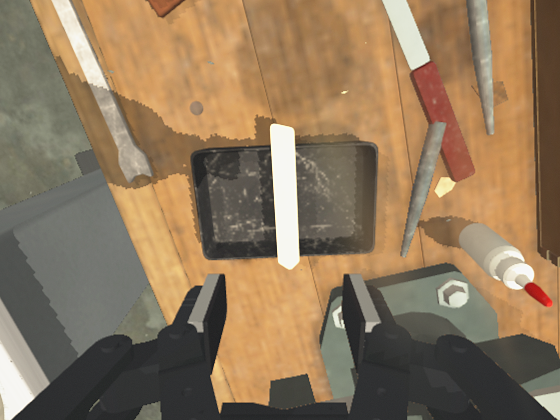

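The wrist view shows the scale running from (282,125) to (288,268) over the tray, within a few pixels of the prediction. The fingers are on either side and the vise plate is clear, at lower right.

```bash
python3 - <<'E'
from h import *
import cv2,json
s=json.load(open("s1.json"));a=cv2.imread("pics/w1.png");m=((a.min(2)>170)*255).astype(np.uint8)
m[:,:255]=0;m[:,310:]=0;m[:110]=0;m[280:]=0
n,l,st,c=cv2.connectedComponentsWithStats(m);i=1+st[1:,4].argmax();print(st[i],c[i])
ys,xs=np.where(l==i);P=np.array([ray("wrist",p,31,s)[:2] for p in zip(xs,ys)]).astype(np.float32)
(ctr,sz,_)=cv2.minAreaRect(P);mu=P.mean(0);w,v=np.linalg.eigh(np.cov(P.T));d=v[:,1]*np.sign(v[1,1])
print(ctr,sz,mu,"len dir",np.degrees(np.arctan2(d[1],d[0])))
yaw=s["tcp_rot"][2];e=np.r_[ctr-np.array(s["eef_pos"][:2])]
print("tool dx,dz",e@[np.cos(yaw),np.sin(yaw)],e@[-np.sin(yaw),np.cos(yaw)],"turn(tool y, deg)",-(np.degrees(np.arctan2(d[1],d[0]))-90-np.degrees(yaw)))
for p in[(192,153),(378,143),(374,251),(207,259)]:print(ray("wrist",p,27,s).round(1))
E
```

```text
[ 270  124   29  146 3214] [284.82887368 193.94119477]Traceback (most recent call last):
  File "<stdin>", line 6, in <module>
  File "h.py", line 10, in ray
    c,R,t=cam(n,s);o=-R.T@t;d=R.T@np.array([(uv[0]-c["cx"])/c["fx"],(uv[1]-c["cy"])/c["fy"],1]);return o+d*(z-o[2])/d[2]
          ~~~^^^^^
  File "h.py", line 5, in cam
    c=r.calibration(n)
ValueError: time passes only in moves, steps and waits
```

```bash
sed -i 's/^def cam/import functools\ncal=functools.lru_cache(None)(lambda n:r.calibration(n))\ndef cam/; s/c=r.calibration(n)/c=cal(n)/' h.py
cat > m1.py <<'E'
from h import *
import cv2,json
s=json.load(open("s1.json"));a=cv2.imread("pics/w1.png");m=((a.min(2)>170)*255).astype(np.uint8)
m[:,:255]=0;m[:,310:]=0;m[:110]=0;m[280:]=0
n,l,st,c=cv2.connectedComponentsWithStats(m);i=1+st[1:,4].argmax();print(st[i],c[i])
ys,xs=np.where(l==i);P=np.array([ray("wrist",p,31,s)[:2] for p in zip(xs,ys)]).astype(np.float32)
(ctr,sz,_)=cv2.minAreaRect(P);mu=P.mean(0);w,v=np.linalg.eigh(np.cov(P.T));d=v[:,1]*np.sign(v[1,1])
print(ctr,sz,mu,"len dir",np.degrees(np.arctan2(d[1],d[0])))
yaw=s["tcp_rot"][2];e=np.r_[ctr-np.array(s["eef_pos"][:2])]
print("tool dx,dz",e@[np.cos(yaw),np.sin(yaw)],e@[-np.sin(yaw),np.cos(yaw)],"turn(tool y, deg)",-(np.degrees(np.arctan2(d[1],d[0]))-90-np.degrees(yaw)))
for p in[(192,153),(378,143),(374,251),(207,259)]:print(ray("wrist",p,27,s).round(1))
E
python3 m1.py
```

```text
[ 270  124   29  146 3214] [284.82887368 193.94119477]
(474.3106384277344, 114.162109375) (120.3195571899414, 18.23570442199707) [475.1016   118.825584] len dir 78.72422781766738
tool dx,dz 2.5411330678749735 1.3850625769582083 turn(tool y, deg) -2.987096244483352
[413.7 168.4  27. ]
[554.2 140.6  27. ]
[536.   51.8  27. ]
[396.6  79.6  27. ]
```

>>> {"name": "servo_tool", "arguments": {
  "motion": [
    [0.2,0.0025,0.04,0.001,0,-0.3,0],
    [0.2,0.0025,0.08,0.001,0,-0.3,0],
    [0.2,0.0025,0.11,0.001,0,-0.3,0],
    [0.2,0.0025,0.13,0.001,0,-0.3,0],
    [0.2,0.0025,0.14,0.001,0,-0.3,0],
    [0.2,0.0025,0.145,0.001,0,-0.3,0],
    [0.2,0.0025,0.15,0.001,0,-0.3,0],
    [0.2,0.0025,0.15,0.001,0,-0.3,0],
    [0.2,0.0025,0.15,0.001,0,-0.3,0]
  ],
  "grip_force": 25
}}

```text
clock: 3.7
eef_pos: [473.7, 113.7, 11.7]
tcp_rot: [-1.571, -0.001, -0.197]
contact_force: [0.5, -0.3, -0.1]
opening: 0.601
```

```bash
python3 - <<'E'
from h import *
import cv2
s=r.sense();print(np.round(s["eef_pos"],1),np.round(s["contact_force"],1),s["opening"])
cv2.imwrite("pics/w2.png",cv2.cvtColor(r.grab_frame("wrist"),cv2.COLOR_RGB2BGR))
E
```

```text
[473.7 113.7  11.7] [ 0.5 -0.3 -0.1] 0.6008993391962065
```

View pics/w2.png

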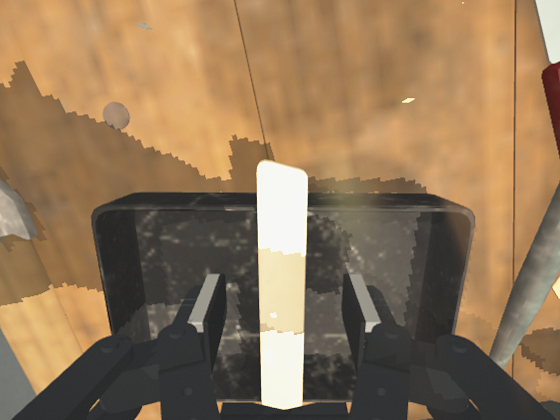

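The fingers straddle the scale inside the tray. It is centred between them (column 283) and lies parallel to the pads, so I'll close on it.

>>> {"name": "servo_tool", "arguments": {
  "motion": [
    [-1,0,0,0,0,0,0],
    [-1,0,0,0,0,0,0],
    [-1,0,0,0,0,0,0],
    [-1,0,0,0,0,0,0],
    [-1,0,0,0,0,0,0],
    [-1,0,0,0,0,0,0],
    [-1,0,0,0,0,0,0],
    [-1,0,0,0,0,0,0]
  ],
  "grip_force": 25
}}

```text
clock: 4.75
eef_pos: [473.5, 113.7, 11.4]
tcp_rot: [-1.571, -0.0, -0.197]
contact_force: [-0.9, -1.0, 5.0]
opening: 0.203
```

>>> {"name": "servo_tool", "arguments": {
  "motion": [
    [-1,0,-0.005,0,0,0,0],
    [-1,0,-0.02,0,0,0,0],
    [-1,0,-0.045,0,0,0,0],
    [-1,0,-0.075,0,0,0,0],
    [-1,0,-0.1,0,0,0,0],
    [-1,0,-0.11,0,0,0,0],
    [-1,0,-0.11,0,0,0,0],
    [-1,0,-0.11,0,0,0,0]
  ]
}}

```text
clock: 5.75
eef_pos: [472.8, 113.5, 120.6]
tcp_rot: [-1.571, 0.001, -0.197]
contact_force: [-0.5, -0.1, -0.9]
opening: 0.205
```

>>> {"name": "servo_tool", "arguments": {
  "motion": [
    [-1,-0.005,0,0.015,0,-0.2,0],
    [-1,-0.017,0,0.05,0,-0.7,0],
    [-1,-0.029,0,0.09,0,-1.3,0],
    [-1,-0.041,0,0.13,0,-1.9,0],
    [-1,-0.053,0,0.17,0,-2.4,0],
    [-1,-0.064,0,0.2,0,-2.9,0],
    [-1,-0.069,0,0.215,0,-3.2,0],
    [-1,-0.069,0,0.217,0,-3.2,0],
    [-1,-0.069,0,0.217,0,-3.2,0],
    [-1,-0.069,0,0.217,0,-3.2,0]
  ]
}}

```text
clock: 7.0
eef_pos: [448.3, 338.9, 121.2]
tcp_rot: [-1.571, 0.0, 0.36]
contact_force: [-0.2, -0.5, -1.0]
opening: 0.2
```

```bash
python3 - <<'E'
from h import *
import cv2,json
s=r.sense();json.dump({k:np.array(v).tolist() for k,v in s.items()},open("s3.json","w"))
cv2.imwrite("pics/w3.png",cv2.cvtColor(r.grab_frame("wrist"),cv2.COLOR_RGB2BGR))
print(np.round(s["eef_pos"],1),s["tcp_rot"],s["opening"])
E
```

```text
[448.3 338.9 121.2] [-1.57102784e+00  3.82509539e-04  3.60293862e-01] 0.20047523064967152
```

View pics/w3.png

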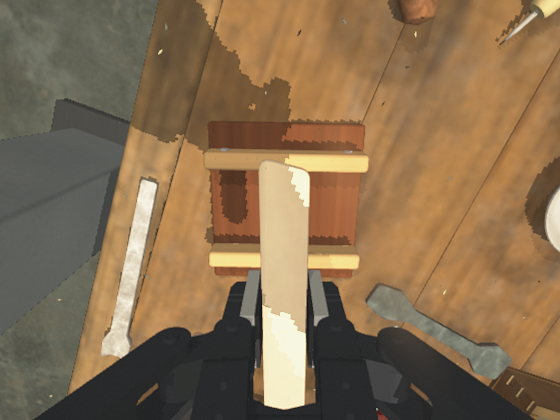

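The scale is held level over the rack. Rail tops run (204,161)–(368,163) and (209,261)–(359,262), and the scale's far end is near (285,163).

```bash
python3 - <<'E'
from h import *
import json
s=json.load(open("s3.json"));f=lambda p,z:ray("wrist",p,z,s)
a,b,c,d=[f(p,28) for p in[(204,161),(368,163),(209,261),(359,262)]]
m=(a+b+c+d)/4;e=(b-a)+(d-c);print("mid",m.round(1),"len",np.linalg.norm(b-a),np.linalg.norm(d-c),"ang",np.arctan2(e[1],e[0]),"gap",np.linalg.norm((a+b-c-d)/2))
yaw=s["tcp_rot"][2];E=m[:2]-s["eef_pos"][:2];print("tool dx,dz",E@[np.cos(yaw),np.sin(yaw)],E@[-np.sin(yaw),np.cos(yaw)])
# scale in hand: top far end, visible edges
for z in(137,141,145):
    q=f((285,161),z);h=f((284,409),z);w=[f((261,220),z),f((309,220),z)];print(z,q.round(1),h.round(1),"len",np.linalg.norm(q-h),"w",np.linalg.norm(w[0]-w[1]),"mid off z",((q+h)[:2]/2-s["eef_pos"][:2])@[-np.sin(yaw),np.cos(yaw)],"dir",np.arctan2(*(q-h)[[1,0]])-np.pi/2)
E
```

```text
mid [449.  342.1  28. ] len 108.3710367070395 108.91475861520385 ang 0.35046887395153314 gap 72.70623444340548
tool dx,dz 1.8339320824592875 2.6820461914351768
137 [428.6 395.2 137. ] [468.6 288.2 137. ] len 114.22998804264648 w 18.024343780136217 mid off z 2.478918043628367 dir 0.35734799422421526
141 [428.3 395.9 141. ] [467.  292.2 141. ] len 110.6375355750005 w 17.457490895003556 mid off z 5.005402140025056 dir 0.3573479942242148
145 [428.1 396.6 145. ] [465.5 296.3 145. ] len 107.04508310735464 w 16.89063800987084 mid off z 7.53188623642165 dir 0.3573479942242148
```

Rack middle is (449,342), rail lengths 108–109 mm, spacing 72.7 mm, and rail angle 0.350 rad against a yaw of 0.360. These all agree with the sizes given. I'll correct by 2 mm, lower to just above the rails, and check from the side.

>>> {"name": "servo_tool", "arguments": {
  "motion": [
    [-1,0.002,0.01,0.002,0,0,0],
    [-1,0.002,0.035,0.002,0,0,0],
    [-1,0.002,0.06,0.002,0,0,0],
    [-1,0.002,0.08,0.002,0,0,0],
    [-1,0.002,0.092,0.002,0,0,0],
    [-1,0.002,0.1,0.002,0,0,0],
    [-1,0.002,0.1,0.002,0,0,0],
    [-1,0.002,0.1,0.002,0,0,0]
  ]
}}

```text
clock: 8.05
eef_pos: [449.7, 342.8, 21.8]
tcp_rot: [-1.571, -0.001, 0.362]
contact_force: [-0.3, 0.2, 0.4]
opening: 0.206
```

```bash
python3 - <<'E'
from h import *
import cv2
s=r.sense();print(np.round(s["eef_pos"],1),np.round(s["contact_force"],1),s["opening"])
a=cv2.cvtColor(r.grab_frame("side"),cv2.COLOR_RGB2BGR)[150:240,200:320];b=cv2.cvtColor(r.grab_frame("scene"),cv2.COLOR_RGB2BGR)[200:290,205:325]
cv2.imwrite("pics/d4.png",np.vstack([cv2.resize(x,(400,300),interpolation=cv2.INTER_CUBIC) for x in(a,b)]))
E
```

```text
[449.7 342.8  21.8] [-0.3  0.2  0.4] 0.20560028903199676
```

View pics/d4.png

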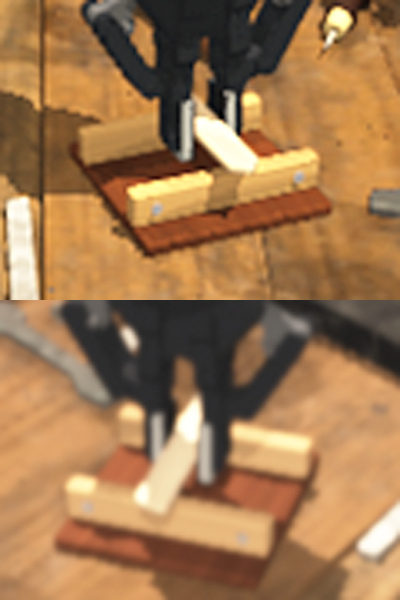

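```bash
python3 - <<'E'
from h import *
s=r.sense();y=s["tcp_rot"][2];d=np.array([-np.sin(y),np.cos(y),0]);p=np.array(s["eef_pos"])+[0,0,19.6]
for t in(-60.5,60.5):
    for dz in(-10,0,10):
        u=np.array(proj("side",p+t*d+[0,0,dz]));v=np.array(proj("scene",p+t*d+[0,0,dz]))
        print(t,dz,"crop side",((u-[200,150])*10/3).round(),"scene",((v-[205,200])*10/3+[0,300]).round())
E
```

```text
-60.5 -10 crop side [248. 180.] scene [223. 396.]
-60.5 0 crop side [249. 163.] scene [223. 381.]
-60.5 10 crop side [249. 147.] scene [223. 366.]
60.5 -10 crop side [155.  83.] scene [150. 520.]
60.5 0 crop side [155.  68.] scene [149. 504.]
60.5 10 crop side [154.  52.] scene [149. 487.]
```

Projecting a level scale into both views predicts ends at (249,163) and (149,504). They are seen within a few pixels of that, so it is level and about 8 mm above the rails. I'll lower it slowly.

>>> {"name": "servo_tool", "arguments": {
  "motion": [
    [-1,0,0.002,0,0,0,0],
    [-1,0,0.004,0,0,0,0],
    [-1,0,0.006,0,0,0,0],
    [-1,0,0.007,0,0,0,0],
    [-1,0,0.0075,0,0,0,0],
    [-1,0,0.0075,0,0,0,0]
  ]
}}

```text
clock: 8.9
eef_pos: [449.3, 342.5, 13.7]
tcp_rot: [-1.571, 0.0, 0.362]
contact_force: [0.4, -0.0, -0.4]
opening: 0.204
```

>>> {"name": "servo_tool", "arguments": {
  "motion": [
    [-1,0,0.0005,0,0,0,0],
    [-1,0,0.001,0,0,0,0],
    [-1,0,0.001,0,0,0,0]
  ]
}}

```text
clock: 9.28
eef_pos: [449.3, 342.5, 12.8]
tcp_rot: [-1.571, -0.0, 0.362]
contact_force: [0.2, -0.0, -1.2]
opening: 0.204
```

>>> {"name": "servo_tool", "arguments": {
  "motion": [
    [-1,0,0.0005,0,0,0,0],
    [-1,0,0.001,0,0,0,0],
    [-1,0,0.001,0,0,0,0]
  ]
}}

```text
clock: 9.65
eef_pos: [449.3, 342.6, 12.5]
tcp_rot: [-1.571, -0.0, 0.362]
contact_force: [-1.9, -0.1, 8.7]
opening: 0.201
```

Contact at 8.7 N, with the TCP at 12.5 mm as predicted. I'll ease back 0.5 mm, release, and rise.

>>> {"name": "servo_tool", "arguments": {
  "motion": [
    [-1,0,-0.0005,0,0,0,0],
    [-0.4,0,-0.0005,0,0,0,0],
    [-0.2,0,-0.0005,0,0,0,0],
    [0,0,-0.0005,0,0,0,0],
    [0.2,0,-0.0005,0,0,0,0],
    [0.2,0,-0.0005,0,0,0,0],
    [0.2,0,-0.01,0,0,0,0],
    [0.2,0,-0.04,0,0,0,0],
    [0.2,0,-0.08,0,0,0,0],
    [0.2,0,-0.12,0,0,0,0],
    [0.2,0,-0.13,0,0,0,0],
    [0.2,0,-0.13,0,0,0,0]
  ]
}}

```text
clock: 11.15
eef_pos: [449.5, 342.7, 142.4]
tcp_rot: [-1.57, -0.001, 0.362]
contact_force: [-0.2, 0.4, -1.3]
opening: 0.601
```

```bash
python3 - <<'E'
from h import *
import cv2,json
s=r.sense();json.dump({k:np.array(v).tolist() for k,v in s.items()},open("s5.json","w"))
print(np.round(s["eef_pos"],1),np.round(s["contact_force"],1),s["opening"])
cv2.imwrite("pics/w5.png",cv2.cvtColor(r.grab_frame("wrist"),cv2.COLOR_RGB2BGR))
E
```

```text
[449.5 342.7 142.4] [-0.2  0.4 -1.3] 0.6010063177937062
```

View pics/w5.png

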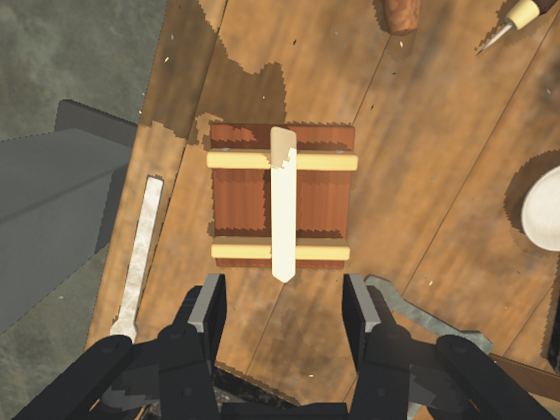

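The scale lies across both rails, from (284,127) to (285,283). The rail tops run (207,160)–(357,162) and (211,252)–(349,254). I'll check the numbers and hand in.

```bash
python3 - <<'E'
from h import *
import json
s=json.load(open("s5.json"));f=lambda p,z:ray("wrist",p,z,s)
a,b,c,d=[f(p,28) for p in[(207,160),(357,162),(211,252),(349,254)]];m=(a+b+c+d)/4;e=b-a+d-c
q,h=f((284,127),32),f((285,283),32);g=q-h
D=np.linalg.norm(((q+h)/2-m)[:2]);A=np.arctan2(g[1],g[0])-np.arctan2(e[1],e[0])-np.pi/2
print("offset",D,"len",np.linalg.norm(g),"angle err",A)
if D<12 and abs(A)<.12: print(r.sign_off())
E
```

```text
offset 2.6063013546457983 len 121.07674088324443 angle err 0.021953225291983847
the job is handed in; nothing more can be done
None
```

I picked the bone scale up from the tray at mid-length with a 25 N grip and laid it across both rails of the drying rack. I then released it, raised the arm clear and handed the job in at about 11 s of the 34 s allowed. No verdict was reported.

- **Set-down:** the wrist sensor read 8.7 N when the scale touched the rails, against the 30 N limit. I eased back 0.5 mm before opening the fingers.
- **Final position:** the last wrist picture puts the scale's centre about 2.6 mm from the rack's middle and 0.02 rad off square. Its measured length there was 121.1 mm, which matches the 121 mm given and fits its lying flat. I did not measure tilt or rest directly after the release.
- **Checks that disagreed:** two estimates from the pictures were slightly off.
    - While held, the scale measured 17–18 mm wide instead of 19 mm and 107–114 mm long instead of 121 mm, because the edges were read roughly and the gripper probably hid the near end.
    - The scene camera and wrist camera differed by 2–4 mm on where things were.

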